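Open the colour reader and slide the test tile home

ROBOT

A 6-joint arm with a two-finger parallel gripper is mounted at the origin on a cart in front of the work surface, level with it; the furniture and walls round the work are solid. World frame = base frame: x ahead of the robot, y to its left, z up, the work surface at z = 0. Lengths are in m, angles in rad, forces in N, time in s.
With the tool pointing down it reaches from about 0.375 to 0.9 m from the base axis. Payload 3.1 kg.
Tool frame: the origin (TCP) lies midway between the tips of the shut fingers; the grasp point (between the pads) lies 19 mm behind it; y points along the fingers, x is the direction in which the jaws open and shut, and the axes are right-handed (so a half turn about y gives the same grasp; the last joint's range is limited). The gripper opens to 87 mm and grips with 3 to 60 N. Pads are 19 mm wide; open, the fingers measure 117 mm over their backs; the gripper's body (75 mm by 190 mm) begins 51 mm behind the grasp point.
Start: joints at [-1.429, 0.527, 1.433, -0, 1.181, -0.178], TCP at [0.197, -0.593, 0.223] pointing down, gripper open.
Joint ranges: [-3.08, 3.08], [-0.75, 2.2], [0.22, 2.44], [-1.43, 4.57], [0, 2.65], [-2.85, 2.85]. Speed limits (rad/s): [2.79, 2.79, 3.14, 3.14, 3.14, 3.14].

INTERFACE

Orientations are given as a unit quaternion [w, x, y, z].
In Python, from station import robot gives the robot as it stands. The module is installed in compiled form; this text tells all that it offers.
- The arm moves only by the shell command python3 -m pendant 'ROWS' [OPENING] [FORCE]. ROWS is JSON, a list of rows, each an object of numbers: "tx", "ty", "tz": the shift along the tool's x, y, z in cm; "spin": the turn about the tool's y in rad. A call has 1 to 5 rows; each row shifts and turns the commanded pose from where the row before left it, along the tool's axes as they then stand; what a row does not reach is not made up. A row lasts 1/10 s, in which the tool goes at most 50 mm and 8.59 degrees, less where a joint would pass 70% of its speed; a pose out of reach is approached as far as the arm can. A call with a gripper value outside its range is refused whole. OPENING is the closure, from -1 (fully open) to 1 (shut), set as the call begins (- or left out, the last holds). The fingers move at their own pace and stop on an object; FORCE is the grip in N (left out, the last holds). Time passes only in rows, so rows that do not move let the fingers close. It gives the time, the measured TCP pose, the force and the opening at its end, in the units of the state.
- robot.state(): the state, without advancing time (a new reading comes with each control period).
- robot.get_image(name): name is "scene" or "side" or "wrist"; returns a dict with "image" (480x640x3 uint8, red, green, blue), "z_map" (480x640 float32, m along the optical axis (not along the pixel's ray), 0 where there is no reading), "mtx" (3x3 intrinsics, pixels), "D" ([k1, k2, p1, p2, k3] as OpenCV has them; the pictures are not rectified), "extrinsics" (4x4, takes a point from world to camera coordinates); the wrist camera has in their place "mount" (4x4, takes a point from camera to tool coordinates, whose origin is the TCP and whose axes are the tool frame's). Camera axes: x right, y down, z forward; pixel columns grow to the right and rows downward; lengths in m; the calibration is good to about 2 mm. A picture is of the moment at which its call begins: read the wrist's pose just before it.
- robot.job_done(): hands the job in, once; it reports no verdict.
The state is a dict: "clock": time; "joint_positions": joint angles; "joint_velocities": joint speeds; "effort": joint torques, N m; "eef_pos": TCP position; "eef_rot": TCP orientation; "contact_force": force on the tool from outside, world axes, zero at the start; "moment": the same for the moment, N m; "gripper_width": finger opening in m.
Only numpy, scipy, OpenCV 4.12 (cv2) and the standard library are available. Lean on these libraries where they do the work, as an engineer would, in place of code of your own. Each camera call takes 0.05 s, during which the arm holds its last target.

TASK

Load the glaze test tile that lies on the front apron of the colour reader: press the release tab so that the lid springs up, push the lid right back until it rests fully open, then slide the tile along the apron into the chamber until it is fully home against the back stop. Only press and push with the fingertips, never lifting the tile, leave the jars, the cup and the stamp where they stand, and leave the lid open so I can check the tile before the reading.

Things in the scene. Friction and masses are not known exactly. Their poses are not given: they have to be found in the camera images.
- reader: Grey bench colour reader, 205 (its x) x 150 (its y) x about 60 mm high; fixed to the table. Origin on the table top, on the centre line of its lid and chamber; its +x points to its back, +y to its left, z up; turned by -0.15 to 0.35 rad from the world. Right of the chamber (y = -54 to -98 mm) a console 42 mm high carries the tab, with a small display behind.
- apron_front (a point): Middle of the front edge of the flat black apron, 78 mm wide, 32 mm above the table; x = -108 mm, y = 0 in the reader's frame. The apron runs back without a step or side walls into the chamber under the lid.
- chamber_mouth (a point): Middle of the chamber's mouth on the apron, x = -30 mm, y = 0, z = 32 mm in the reader's frame. Inside, cheeks 11 mm high stand 46 mm apart and flare to about 60 mm at the mouth, so they centre a tile that enters a little askew. The back stop's face is 57 mm behind the mouth (x = +27 mm). With the tile home its near edge is level with the mouth (2 mm inside).
- reader_lid (a joint): Angle of the white lid about its rear hinge: 0 shut, 1.95 rad fully open on its stop, leaning back past upright. Shut, the tab's latch holds it. Released, a spring lifts it to about 1.0 rad in about a second; from there it must be pushed (about 1 N at the lip). Let go before upright (1.57 rad) it falls back to 1.0 rad; past it, it goes over to its stop.
- lid_hinge (a point): The hinge axis of the lid (parallel to the reader's y), at the middle of its width: 49 mm above the table, at x = +45 mm, y = 0 in the reader's frame.
- lid_lip (a point): Middle of the rolled lip along the lower front edge of the lid; moves with it. Shut: 75 mm in front of the hinge and 13 mm below it; sprung up to 1.0 rad: 51 mm in front of it and 56 mm above it. Push it up and back along its arc: a level push can jam by friction. The lid is 80 mm wide and 5 mm thick with a front skirt 17 mm deep.
- release_tab (a joint): Angle of the release tab: 0 at rest, 0.19 rad pressed to its stop; the lid is let go at about 0.15 rad. It springs back.
- tab_pad (a point): Middle of the top of the black ribbed pad of the release tab, 34 (along the reader's x) x 22 mm, right of the lid; at rest 60.5 mm above the table, at x = -12 mm, y = -79 mm in the reader's frame. Pushed straight down by about 4 to 6 mm (3 to 5 N) it lets the lid go.
- tile_center (a point): Centre of the loose glaze test tile, 55 mm (its x) x 42 mm (its y) x 6 mm, 32 g, half glazed; it lies flat on the apron in front of the shut lid, its long side roughly along the reader's x. 3 mm above the apron.
- tile_home (a point): Where the tile's centre is when its far edge touches the back stop: x = -0.5 mm, y = 0, z = 35 mm in the reader's frame.
- blue_jar: Bystander: round glaze jar with a blue lid, 58 mm across, 74 mm high; origin under its middle.
- cup: Bystander: plain unglazed cup, 66 mm across, 74 mm high; origin under its middle.
- stamp: Bystander: waisted plaster stamp, 42 mm across, 52 mm high; origin under its middle.
- jar_1: Bystander: round glaze jar with a red lid, 64 mm across, 82 mm high; origin under its middle.
There are look-alikes about, which are no part of the job. Of the things that look like the part that bears tile_center, the smallest one is meant.

How it is judged:
By the outcome, as a careful person would: the job done as asked, in the order asked, and still so for the second after the job is handed in, with the robot touching nothing.
It also fails if it takes over 64 s, if anything falls off the work surface, if the arm or the gripper's body presses on something with over 40 N, if the wrist force passes 120 N, or if a joint passes its speed limit or range.

## Working session

There is one attempt and no reset: what is moved stays moved. The work goes in short steps, Python scripts to look and compute and a shell command to move; the robot and the scene stay as the last step left them, time stands still between calls to the robot, and variables do not carry over. Pictures are saved under pics/ and viewed, and the job is handed in when it is done.

```bash
mkdir -p pics; cat > h.py <<'E'
import numpy as np, cv2, pickle
from station import robot
def snap(n,tag):
    s=robot.state(); d=robot.get_image(n); d['state']=s
    pickle.dump(d,open(f'pics/{tag}.pkl','wb')); cv2.imwrite(f'pics/{tag}.png',d['image'][:,:,::-1]); return d
def load(tag): return pickle.load(open(f'pics/{tag}.pkl','rb'))
def q2R(q):
    w,x,y,z=q
    from scipy.spatial.transform import Rotation as R
    return R.from_quat([x,y,z,w]).as_matrix()
def cam2world(d):
    if 'extrinsics' in d: return np.linalg.inv(d['extrinsics'])
    T=np.eye(4);T[:3,:3]=q2R(d['state']['eef_rot']);T[:3,3]=d['state']['eef_pos'];return T@d['mount']
def ray(d,u,v):
    p=cv2.undistortPoints(np.array([[[u,v]]],float),d['mtx'],np.array(d['D'],float))[0,0]
    T=cam2world(d); return T[:3,3],T[:3,:3]@np.array([p[0],p[1],1.])
def atz(d,u,v,z):
    o,r=ray(d,u,v); return o+r*(z-o[2])/r[2]
def dep(d,u,v):
    o,r=ray(d,u,v); return o+r*d['z_map'][int(round(v)),int(round(u))]
def proj(d,P):
    T=np.linalg.inv(cam2world(d)); P=np.atleast_2d(P); 
    return cv2.projectPoints(P@T[:3,:3].T+T[:3,3],np.zeros(3),np.zeros(3),d['mtx'],np.array(d['D'],float))[0][:,0]
def st():
    s=robot.state(); print(s['clock'],np.round(s['eef_pos'],4),np.round(s['eef_rot'],4),'F',np.round(s['contact_force'],2),s['gripper_width'],np.round(s['joint_positions'],3))
E
python3 - <<'E'
from h import *
snap('scene','s0');snap('side','d0');st();print(q2R(robot.state()['eef_rot']).round(3))
E
```

```text
0.1 [ 0.197  -0.5924  0.2217] [ 0.5739 -0.5729  0.4142 -0.4132] F [0.81 0.49 0.37] 0.0868456869364431 [-1.428  0.528  1.434  0.     1.181 -0.179]
[[ 0.315 -0.     0.949]
 [-0.949  0.002  0.315]
 [-0.002 -1.     0.   ]]
```

View pics/s0.png

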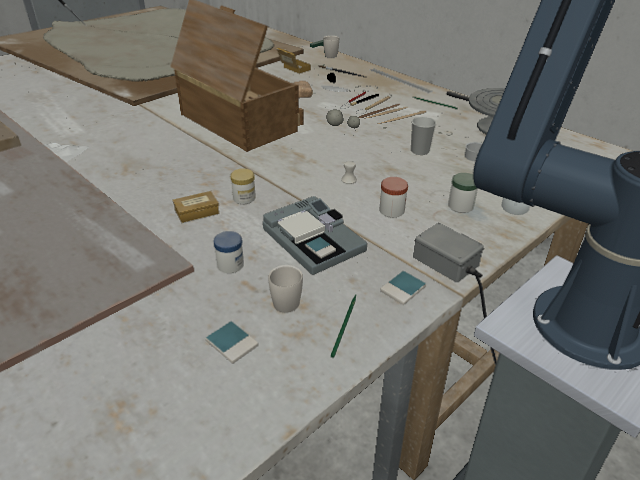

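View pics/d0.png

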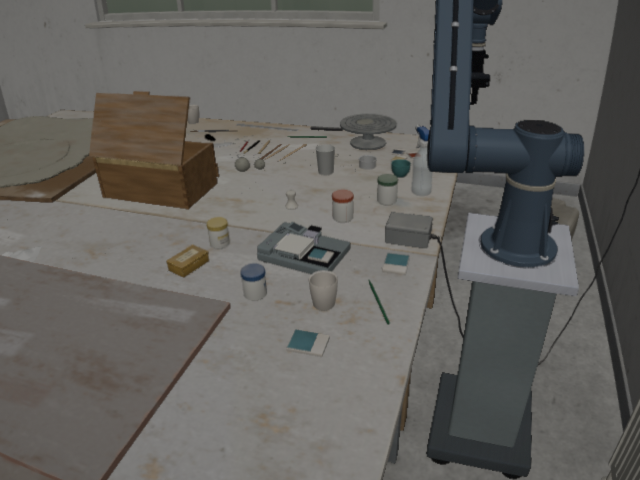

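The scene picture shows the reader at about (315,233) with the tile on its apron at (320,246). The cup is at (286,289), the blue jar at (229,252), the red jar at (393,197) and the stamp at (349,173). Two larger look-alike tiles lie on the table. Next I'll enlarge the reader.

```bash
python3 - <<'E'
from h import *
d=load('s0');cv2.imwrite('pics/s0c.png',cv2.resize(d['image'][185:285,250:380,::-1],None,fx=6,fy=6,interpolation=cv2.INTER_CUBIC))
e=load('d0');cv2.imwrite('pics/d0c.png',cv2.resize(e['image'][210:285,250:360,::-1],None,fx=7,fy=7,interpolation=cv2.INTER_CUBIC))
E
```

```text
(no output)
```

View pics/s0c.png

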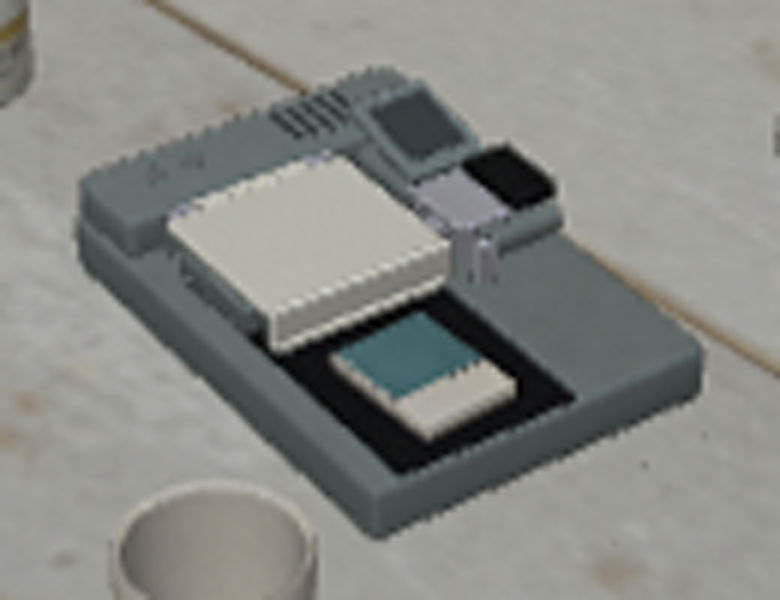

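View pics/d0c.png

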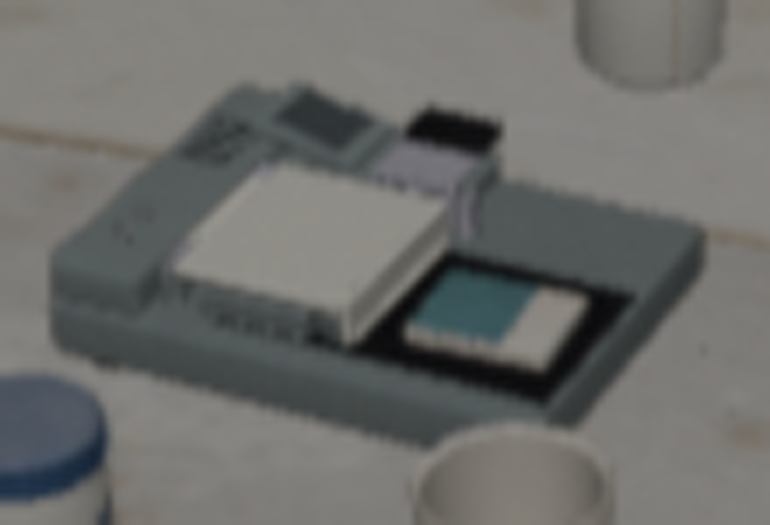

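```bash
python3 - <<'E'
from h import *
d=load('s0');e=load('d0')
S=lambda u,v:(250+u/6-.4,185+v/6-.4); D=lambda u,v:(250+u/7-.4,210+v/7-.4)
L=atz(d,*S(400,472),.032);R=atz(d,*S(577,398),.032)
L2=atz(e,*D(543,400),.032);R2=atz(e,*D(635,295),.032)
for a,b in((L,R),(L2,R2)):
    v=a-b; print(a.round(4),b.round(4),'w',np.linalg.norm(v),'yaw',np.arctan2(-v[0],v[1]))
print('pad', atz(d,*S(508,175),.0605),atz(e,*D(453,130),.0605))
for n,c in(('S',[(428,442),(515,388),(420,312),(330,358)]),):
    for p in c: print(atz(d,*S(*p),.038).round(4), dep(d,*S(*p)).round(4))
for n,c in(('D',[(410,322),(535,360),(588,295),(455,265)]),):
    for p in c: print(atz(e,*D(*p),.038).round(4))
for p in [(172,218),(272,318),(450,245),(335,155)]: print('lid',dep(d,*S(*p)).round(4))
for n,p,q,h in (('cup',(286,272),(324,277),.074),('blue',(228,240),(253,269),.074),('stamp',(349,164),(291,193),.052),('red',(394,184),(343,194),.082)):
    print(n,atz(d,*p,h).round(3),atz(e,*q,h).round(3))
E
```

```text
[0.4615 0.2802 0.032 ] [0.4485 0.2053 0.032 ] w 0.07609200813133253 yaw -0.17113349577114567
[0.4617 0.2773 0.032 ] [0.4493 0.203  0.032 ] w 0.07528571846473148 yaw -0.1647283615855209
pad [0.53629303 0.15324749 0.0605    ] [0.53636779 0.15190831 0.0605    ]
[0.4615 0.2669 0.038 ] [0.4659 0.2625 0.033 ]
[0.4624 0.223  0.038 ] [0.4615 0.2239 0.039 ]
[0.5181 0.2163 0.038 ] [0.5172 0.2171 0.0389]
[0.5201 0.2592 0.038 ] [0.5206 0.2588 0.0375]
[0.5204 0.2508 0.038 ]
[0.4692 0.2623 0.038 ]
[0.4633 0.2164 0.038 ]
[0.517  0.2098 0.038 ]
lid [0.6093 0.257  0.0525]
lid [0.5402 0.2689 0.0498]
lid [0.5425 0.1771 0.0365]
lid [0.6058 0.1777 0.0464]
cup [0.445 0.377 0.074] [0.437 0.376 0.074]
blue [0.603 0.397 0.074] [0.607 0.391 0.074]
stamp [ 0.683 -0.049  0.052] [ 0.679 -0.047  0.052]
red [ 0.507 -0.018  0.082] [ 0.506 -0.023  0.082]
```

```bash
python3 -m pendant '[{"tx":-4,"tz":1,"spin":0.12},{"tx":-4,"tz":1,"spin":0.12},{"tx":-4,"tz":1,"spin":0.12},{"tx":-4,"tz":1,"spin":0.11}]' 1 10
cat >> h.py <<'E'
def go(P):
    s=robot.state();print('tool cm',(q2R(s['eef_rot']).T@(np.array(P)-s['eef_pos'])*100).round(2))
E
python3 - <<'E'
from h import *
st();print(q2R(robot.state()['eef_rot']).round(3));go([.42,.19,.25])
E
```

```text
0.1 [ 0.197  -0.5924  0.2217] [ 0.5739 -0.5729  0.4142 -0.4132] F [0.81 0.49 0.37] 0.0868456869364431 [-1.428  0.528  1.434  0.     1.181 -0.179]
[[ 0.315 -0.     0.949]
 [-0.949  0.002  0.315]
 [-0.002 -1.     0.   ]]
tool cm [-67.23  -2.69  45.83]validation failed for argument at $[0]...
```

```bash
python3 -m pendant '[{"tx":-4.0,"ty":0.0,"tz":1.0,"spin":0.12},{"tx":-4.0,"ty":0.0,"tz":1.0,"spin":0.12},{"tx":-4.0,"ty":0.0,"tz":1.0,"spin":0.12},{"tx":-4.0,"ty":0.0,"tz":1.0,"spin":0.11}]' 1 10
python3 - <<'E'
from h import *
st();print(q2R(robot.state()['eef_rot']).round(3));go([.42,.19,.25])
E
```

```text
clock: 0.5
eef_pos: [0.2136, -0.4285, 0.2221]
eef_rot: [0.46, -0.459, 0.538, -0.537]
contact_force: [0.5, -0.0, 0.0]
gripper_width: 0.063
0.5 [ 0.2136 -0.4285  0.2221] [ 0.4599 -0.4595  0.5377 -0.5368] F [ 0.48 -0.03  0.03] 0.06295470738969333 [-1.342  0.333  1.789 -0.     1.021  0.384]
[[-0.155 -0.     0.988]
 [-0.988  0.001 -0.155]
 [-0.001 -1.    -0.001]]
tool cm [-64.3   -2.71  10.82]
```

```bash
python3 -m pendant '[{"tx":-2.5,"ty":0.0,"tz":4.0,"spin":0.0},{"tx":-2.5,"ty":0.0,"tz":4.0,"spin":0.0},{"tx":-2.5,"ty":0.0,"tz":4.0,"spin":0.0},{"tx":-3.0,"ty":-0.5,"tz":3.5,"spin":0.0},{"tx":-4.5,"ty":-0.5,"tz":1.0,"spin":0.0}]'
python3 -m pendant '[{"tx":-4.8,"ty":-0.5,"tz":0.0,"spin":0.0},{"tx":-4.8,"ty":-0.5,"tz":0.0,"spin":0.0},{"tx":-4.8,"ty":-0.5,"tz":0.0,"spin":0.0},{"tx":-4.8,"ty":0.0,"tz":0.0,"spin":0.0},{"tx":-4.8,"ty":0.0,"tz":0.0,"spin":0.0}]'
python3 - <<'E'
from h import *
st();go([.42,.19,.25])
E
```

```text
clock: 1.0
eef_pos: [0.4033, -0.3079, 0.2327]
eef_rot: [-0.462, 0.461, -0.534, 0.537]
contact_force: [0.4, 0.9, -0.5]
gripper_width: 0.0228
clock: 1.5
eef_pos: [0.4351, -0.0675, 0.2476]
eef_rot: [-0.461, 0.461, -0.536, 0.536]
contact_force: [1.1, -0.7, -0.8]
gripper_width: 0.0003
1.5 [ 0.4351 -0.0675  0.2476] [-0.4613  0.4612 -0.5359  0.536 ] F [ 1.07 -0.66 -0.8 ] 0.00031919676910239234 [-0.409  0.242  1.843  0.     1.057  1.312]
tool cm [-25.24  -0.24  -5.33]
```

```bash
python3 -m pendant '[{"tx":-4.8,"ty":0.0,"tz":-1.0,"spin":0.0},{"tx":-4.8,"ty":0.0,"tz":-1.0,"spin":0.0},{"tx":-4.8,"ty":0.0,"tz":-1.0,"spin":0.0},{"tx":-4.8,"ty":0.0,"tz":-1.0,"spin":0.0},{"tx":-4.0,"ty":0.0,"tz":-1.0,"spin":0.0}]'
python3 -m pendant '[{"tx":0.0,"ty":0.0,"tz":0.0,"spin":0.0},{"tx":0.0,"ty":0.0,"tz":0.0,"spin":0.0}]'
python3 - <<'E'
from h import *
snap('wrist','w1');st()
E
```

```text
clock: 2.0
eef_pos: [0.4195, 0.1698, 0.2474]
eef_rot: [0.462, -0.462, 0.536, -0.536]
contact_force: [1.8, -0.9, 0.2]
gripper_width: 0.0006
clock: 2.2
eef_pos: [0.4197, 0.1681, 0.2473]
eef_rot: [-0.462, 0.462, -0.535, 0.535]
contact_force: [-0.1, -0.2, 0.2]
gripper_width: 0.0006
2.25 [0.42   0.1672 0.2473] [-0.4613  0.4619 -0.5356  0.5357] F [ 0.76 -0.81  0.26] 0.0005007245307383815 [ 1.310e-01  2.600e-01  1.817e+00 -1.000e-03  1.065e+00  1.851e+00]
```

View pics/w1.png

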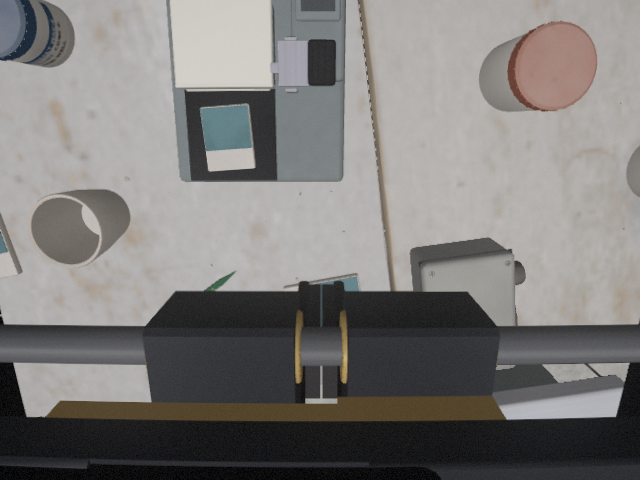

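```bash
python3 - <<'E'
from h import *
d=load('w1');cv2.imwrite('pics/w1c.png',cv2.resize(d['image'][0:190,160:360,::-1],None,fx=3,fy=3,interpolation=cv2.INTER_CUBIC))
E
```

```text
(no output)
```

View pics/w1c.png

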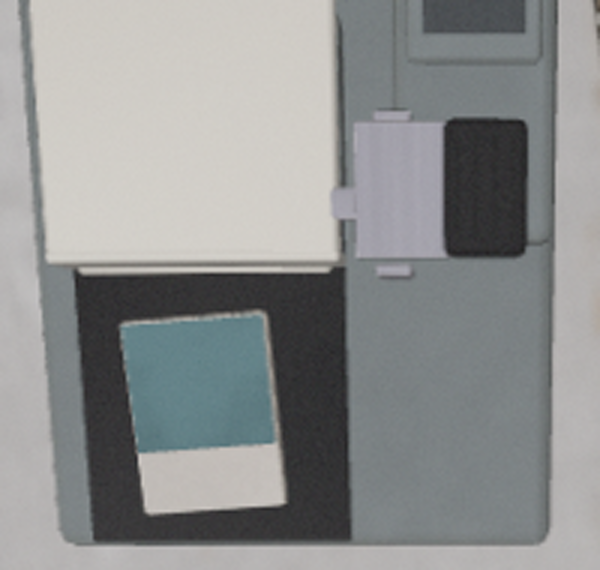

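```bash
python3 - <<'E'
from h import *
d=load('w1');W=lambda u,v:(160+u/3-.33,v/3-.33)
L=atz(d,*W(93,541),.032);R=atz(d,*W(352,541),.032);v=L-R
A=atz(d,*W(76,272),.032);B=atz(d,*W(347,272),.032)
print(L,R,np.linalg.norm(v),'yaw',np.arctan2(-v[0],v[1]), np.arctan2(*(B-R)[[1,0]]),np.arctan2(*(A-L)[[1,0]]))
yaw=np.arctan2(-v[0],v[1]); 
print('pad',[atz(d,*W(*p),.0605).round(4) for p in((446,119),(526,121),(526,256),(446,253))],atz(d,*W(486,187),.0605))
print('paddep',dep(d,*W(486,187)))
T=np.array([atz(d,*W(*p),.038) for p in((121,324),(265,312),(286,503),(146,514))]);print(T.round(4),T.mean(0), dep(d,*W(200,380)),
 'long',T[1]-T[2],T[0]-T[3])
ap=(L+R)/2
for y in(yaw,-.15,-.165):
  ex=np.array([np.cos(y),np.sin(y),0]);ey=np.array([-ex[1],ex[0],0])
  O=ap+.108*ex;O[2]=0
  print(y,O,'padpred',O-.012*ex-.079*ey,'tile in reader',[((t-O)@ex*1000,(t-O)@ey*1000) for t in T])
print(cam2world(d)[:3,3])
E
```

```text
[0.4606874  0.28126269 0.032     ] [0.44911017 0.2041468  0.032     ] 0.07798008003732285 yaw -0.14901482370954908 -0.1535310028942023 -0.15978480285320695
pad [array([0.5556, 0.1584, 0.0605]), array([0.5521, 0.1382, 0.0605]), array([0.5195, 0.1428, 0.0605]), array([0.5233, 0.1634, 0.0605])] [0.53784648 0.15065844 0.0605    ]
paddep [0.53793043 0.1506445  0.05984728]
[[0.5202 0.2577 0.038 ]
 [0.5172 0.2166 0.038 ]
 [0.4636 0.2206 0.038 ]
 [0.4666 0.262  0.038 ]] [0.49190873 0.23922625 0.038     ] [0.50164503 0.23836821 0.03876679] long [ 0.05356586 -0.0039976   0.        ] [ 0.05360021 -0.004316    0.        ]
-0.14901482370954908 [0.56170191 0.22667064 0.        ] padpred [0.53810624 0.1503277  0.        ] tile in reader [(np.float64(-45.6316842160301), np.float64(24.505787841136122)), (np.float64(-42.52951180728264), np.float64(-16.551965917021484)), (np.float64(-96.09524294085512), np.float64(-20.55126789619034)), (np.float64(-99.27865750617416), np.float64(20.816262364769877))]
-0.15 [0.56168606 0.22656542 0.        ] padpred [0.53801519 0.15024577 0.        ] tile in reader [(np.float64(-45.65585699976273), np.float64(24.567219724863826)), (np.float64(-42.51323697745791), np.float64(-16.48745792232405)), (np.float64(-96.07500209947355), np.float64(-20.53952964044417)), (np.float64(-99.2991694233408), np.float64(20.82484432138259))]
-0.165 [0.56143196 0.22496549 0.        ] padpred [0.53661901 0.14900947 0.        ] tile in reader [(np.float64(-46.03136506131151), np.float64(25.499583041283497)), (np.float64(-42.27330150541884), np.float64(-15.503338508637441)), (np.float64(-95.76826224533215), np.float64(-20.35835072591284)), (np.float64(-99.6125091994052), np.float64(20.953009134811243))]
[0.49307153 0.15809156 0.40859943]
```

```bash
R='' ; python3 -m pendant '[{"tx":0.0,"ty":0.0,"tz":2.0,"spin":-0.14},{"tx":0.0,"ty":0.0,"tz":2.0,"spin":-0.14},{"tx":0.0,"ty":0.0,"tz":2.0,"spin":-0.14},{"tx":0.0,"ty":0.0,"tz":2.0,"spin":-0.14},{"tx":0.0,"ty":0.0,"tz":2.0,"spin":-0.14}]'
python3 -m pendant '[{"tx":0.0,"ty":0.0,"tz":0.0,"spin":-0.14},{"tx":0.0,"ty":0.0,"tz":0.0,"spin":-0.14},{"tx":0.0,"ty":0.0,"tz":0.0,"spin":-0.14},{"tx":0.0,"ty":0.0,"tz":0.0,"spin":-0.14},{"tx":0.0,"ty":0.0,"tz":0.0,"spin":-0.14}]'
python3 -m pendant '[{"tx":0.0,"ty":0.0,"tz":0.0,"spin":-0.14},{"tx":0.0,"ty":0.0,"tz":0.0,"spin":-0.04},{"tx":0.0,"ty":0.0,"tz":0.0,"spin":0.0}]'
python3 - <<'E'
from h import *
st();print(q2R(robot.state()['eef_rot']).round(3));go([.5375,.1475,.09])
E
```

```text
clock: 2.75
eef_pos: [0.5188, 0.1777, 0.2473]
eef_rot: [-0.617, 0.618, -0.345, 0.345]
contact_force: [0.4, 0.5, 0.5]
gripper_width: 0.0007
clock: 3.25
eef_pos: [0.5179, 0.1778, 0.2473]
eef_rot: [-0.698, 0.698, -0.112, 0.112]
contact_force: [0.5, 0.2, 0.4]
gripper_width: 0.0004
clock: 3.55
eef_pos: [0.5179, 0.1781, 0.2473]
eef_rot: [-0.705, 0.705, -0.051, 0.05]
contact_force: [-0.8, 0.1, -0.5]
gripper_width: 0.0003
3.55 [0.5179 0.1781 0.2473] [-0.7051  0.7055 -0.0509  0.0505] F [-0.77  0.13 -0.54] 0.000282674010167226 [ 0.127  0.394  1.598 -0.     1.15   0.271]
[[ 0.99  -0.001  0.143]
 [-0.143 -0.     0.99 ]
 [-0.001 -1.    -0.001]]
tool cm [ 2.39 15.73 -2.73]
```

```bash
python3 -m pendant '[{"tx":1.2,"ty":0.0,"tz":-1.4,"spin":0.0},{"tx":1.2,"ty":3.0,"tz":-1.4,"spin":0.0},{"tx":0.0,"ty":4.0,"tz":0.0,"spin":0.0},{"tx":0.0,"ty":4.0,"tz":0.0,"spin":0.0},{"tx":0.0,"ty":3.5,"tz":0.0,"spin":0.0}]'
python3 -m pendant '[{"tx":0.0,"ty":0.8,"tz":0.0,"spin":0.0},{"tx":0.0,"ty":0.0,"tz":0.0,"spin":0.0}]'
python3 - <<'E'
from h import *
snap('scene','s1');st();go([.5375,.1475,.0605])
d=load('s1');cv2.imwrite('pics/s1c.png',cv2.resize(d['image'][150:285,230:400,::-1],None,fx=4,fy=4,interpolation=cv2.INTER_CUBIC))
E
```

```text
clock: 4.05
eef_pos: [0.5373, 0.1474, 0.1009]
eef_rot: [-0.705, 0.705, -0.051, 0.051]
contact_force: [-0.2, -0.2, 0.0]
gripper_width: 0.0002
clock: 4.25
eef_pos: [0.5368, 0.1482, 0.0935]
eef_rot: [-0.705, 0.706, -0.051, 0.049]
contact_force: [0.4, -0.1, -0.2]
gripper_width: 0.0007
4.3 [0.538  0.1485 0.095 ] [ 0.7053 -0.7053  0.0499 -0.0501] F [-0.14  0.12 -0.06] 0.00018856738791411402 [ 0.069  0.62   1.711 -0.     0.811  0.211]
tool cm [-0.04  3.45 -0.11]
```

View pics/s1c.png

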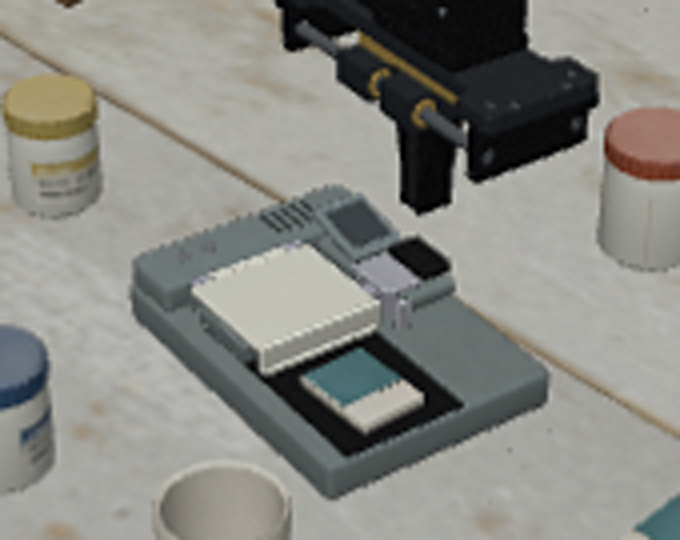

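The fingertip (crop about 428,205) is above the black pad and the lid is still shut. Lowering now.

```bash
python3 -m pendant '[{"tx":0.0,"ty":1.5,"tz":0.0,"spin":0.0},{"tx":0.0,"ty":1.5,"tz":0.0,"spin":0.0},{"tx":0.0,"ty":0.3,"tz":0.0,"spin":0.0},{"tx":0.0,"ty":0.2,"tz":0.0,"spin":0.0},{"tx":0.0,"ty":0.0,"tz":0.0,"spin":0.0}]'
python3 -m pendant '[{"tx":0.0,"ty":0.1,"tz":0.0,"spin":0.0},{"tx":0.0,"ty":0.1,"tz":0.0,"spin":0.0},{"tx":0.0,"ty":0.0,"tz":0.0,"spin":0.0}]'
python3 - <<'E'
from h import *
d=snap('scene','s2');st()
cv2.imwrite('pics/s2c.png',cv2.resize(d['image'][150:285,230:400,::-1],None,fx=4,fy=4,interpolation=cv2.INTER_CUBIC))
E
```

```text
clock: 4.8
eef_pos: [0.5386, 0.1492, 0.061]
eef_rot: [0.705, -0.705, 0.048, -0.05]
contact_force: [1.2, -1.2, 1.6]
gripper_width: 0.0002
clock: 5.1
eef_pos: [0.5384, 0.1479, 0.0596]
eef_rot: [-0.705, 0.706, -0.048, 0.05]
contact_force: [-2.7, -5.6, 9.1]
gripper_width: 0.0004
5.15 [0.5384 0.1479 0.0596] [-0.7047  0.7061 -0.048   0.05  ] F [-1.38 -5.13  7.55] 0.0005041261730238083 [ 0.069  0.678  1.729 -0.003  0.732  0.21 ]
```

View pics/s2c.png

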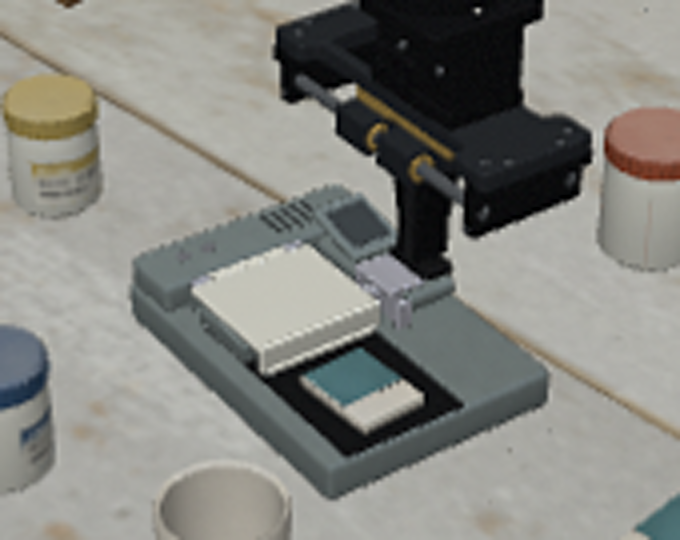

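```bash
python3 -m pendant '[{"tx":-0.1,"ty":0.1,"tz":-0.1,"spin":0.0},{"tx":0.0,"ty":0.1,"tz":-0.05,"spin":0.0},{"tx":0.0,"ty":0.0,"tz":0.0,"spin":0.0}]'
python3 - <<'E'
from h import *
d=snap('scene','s3');e=snap('wrist','w3');e=snap('side','d3');st()
cv2.imwrite('pics/s3c.png',np.hstack([cv2.resize(x,None,fx=f,fy=f,interpolation=cv2.INTER_CUBIC) for x,f in ((d['image'][185:265,280:380,::-1],4),(e['image'][200:280,250:350,::-1],4))]))
E
```

```text
clock: 5.45
eef_pos: [0.5381, 0.1462, 0.058]
eef_rot: [-0.705, 0.706, -0.047, 0.051]
contact_force: [-1.0, -6.6, 10.3]
gripper_width: 0.0009
5.6 [0.5381 0.1462 0.058 ] [-0.7047  0.7061 -0.0473  0.0506] F [-0.75 -7.   10.17] 0.00025207136202567065 [ 0.066  0.679  1.733 -0.004  0.725  0.208]
```

View pics/s3c.png

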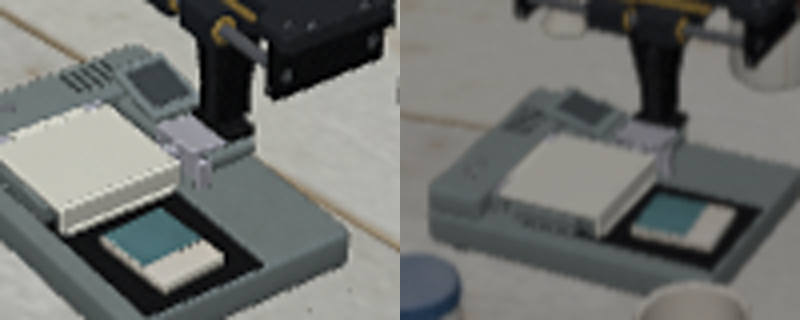

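View pics/w3.png

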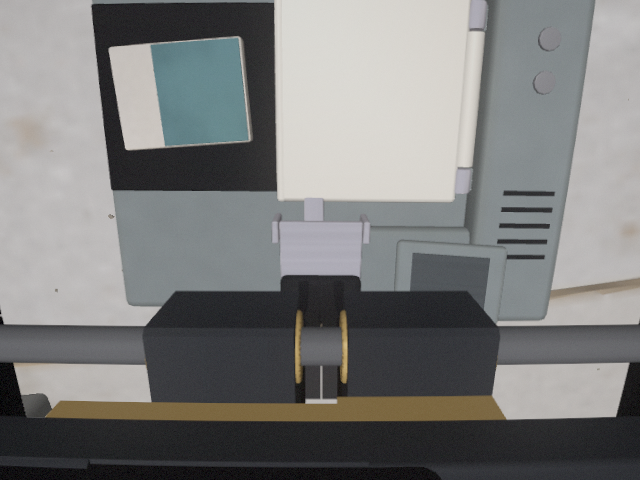

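```bash
python3 -m pendant '[{"tx":0.0,"ty":0.1,"tz":-0.1,"spin":0.0},{"tx":0.0,"ty":0.1,"tz":-0.1,"spin":0.0},{"tx":0.0,"ty":0.0,"tz":0.0,"spin":0.0}]'
python3 -m pendant '[{"tx":0.0,"ty":0.1,"tz":-0.05,"spin":0.0},{"tx":0.0,"ty":0.1,"tz":0.0,"spin":0.0},{"tx":0.0,"ty":0.0,"tz":0.0,"spin":0.0}]'
python3 - <<'E'
from h import *
d=snap('scene','s4');st()
cv2.imwrite('pics/s4c.png',cv2.resize(d['image'][185:265,280:380,::-1],None,fx=5,fy=5,interpolation=cv2.INTER_CUBIC))
E
```

```text
clock: 5.9
eef_pos: [0.5378, 0.144, 0.0559]
eef_rot: [-0.705, 0.706, -0.047, 0.051]
contact_force: [0.1, -7.0, 10.0]
gripper_width: 0.0005
clock: 6.2
eef_pos: [0.5376, 0.1429, 0.0546]
eef_rot: [-0.704, 0.707, -0.047, 0.05]
contact_force: [-1.9, -10.1, 14.8]
gripper_width: 0.0002
6.25 [0.5377 0.1429 0.0546] [-0.7042  0.7066 -0.0472  0.0503] F [ -1.88 -10.46  15.13] 0.0005876556375551976 [ 0.061  0.684  1.737 -0.006  0.716  0.204]
```

View pics/s4c.png

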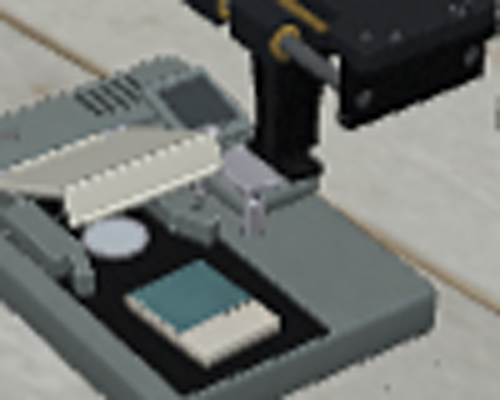

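The lid is springing up, its front edge now at crop (145,180). I'll retract straight up and away from the lid.

```bash
python3 -m pendant '[{"tx":0.0,"ty":-1.0,"tz":0.0,"spin":0.0},{"tx":-0.5,"ty":-3.0,"tz":-0.3,"spin":0.0},{"tx":-3.0,"ty":-4.5,"tz":0.0,"spin":0.0},{"tx":-4.5,"ty":-2.0,"tz":0.0,"spin":0.0},{"tx":-4.5,"ty":-2.0,"tz":0.0,"spin":0.0}]'
python3 -m pendant '[{"tx":-1.0,"ty":-0.5,"tz":0.0,"spin":0.14},{"tx":0.0,"ty":0.0,"tz":0.0,"spin":0.14},{"tx":0.0,"ty":0.0,"tz":0.0,"spin":0.14},{"tx":0.0,"ty":0.0,"tz":0.0,"spin":0.14},{"tx":0.0,"ty":0.0,"tz":0.0,"spin":0.14}]'
python3 -m pendant '[{"tx":0.0,"ty":0.0,"tz":0.0,"spin":0.14},{"tx":0.0,"ty":0.0,"tz":0.0,"spin":0.14},{"tx":0.0,"ty":0.0,"tz":0.0,"spin":0.14},{"tx":0.0,"ty":0.0,"tz":0.0,"spin":0.14},{"tx":0.0,"ty":0.0,"tz":0.0,"spin":0.14}]'
python3 -m pendant '[{"tx":0.0,"ty":0.0,"tz":0.0,"spin":0.14},{"tx":0.0,"ty":0.0,"tz":0.0,"spin":0.03},{"tx":0.0,"ty":0.0,"tz":0.0,"spin":0.0}]'
python3 - <<'E'
from h import *
d=snap('scene','s5');snap('wrist','w5');e=snap('side','d5');st();print(q2R(robot.state()['eef_rot']).round(3))
cv2.imwrite('pics/s5c.png',np.hstack([cv2.resize(x,None,fx=f,fy=f,interpolation=cv2.INTER_CUBIC) for x,f in ((d['image'][165:265,260:360,::-1],4),(e['image'][180:280,250:350,::-1],4))]))
E
```

```text
clock: 6.75
eef_pos: [0.4134, 0.1599, 0.1749]
eef_rot: [0.706, -0.705, 0.049, -0.051]
contact_force: [0.1, 1.6, 0.2]
gripper_width: 0.0003
clock: 7.25
eef_pos: [0.404, 0.1613, 0.1789]
eef_rot: [0.645, -0.644, 0.29, -0.29]
contact_force: [0.9, 0.5, 0.8]
gripper_width: 0.0003
clock: 7.75
eef_pos: [0.404, 0.1613, 0.1788]
eef_rot: [0.507, -0.506, 0.494, -0.494]
contact_force: [0.2, 0.4, -0.0]
gripper_width: 0.0006
clock: 8.05
eef_pos: [0.404, 0.1612, 0.1787]
eef_rot: [-0.464, 0.464, -0.533, 0.534]
contact_force: [-0.6, 0.9, 0.9]
gripper_width: 0.0004
8.2 [0.404  0.1611 0.1785] [-0.4644  0.464  -0.5333  0.5334] F [ 0.99 -0.32 -0.28] 0.00030998562480361415 [0.121 0.347 1.94  0.    0.854 1.83 ]
[[-0.138  0.001  0.99 ]
 [-0.99   0.    -0.138]
 [-0.    -1.     0.001]]
```

View pics/s5c.png

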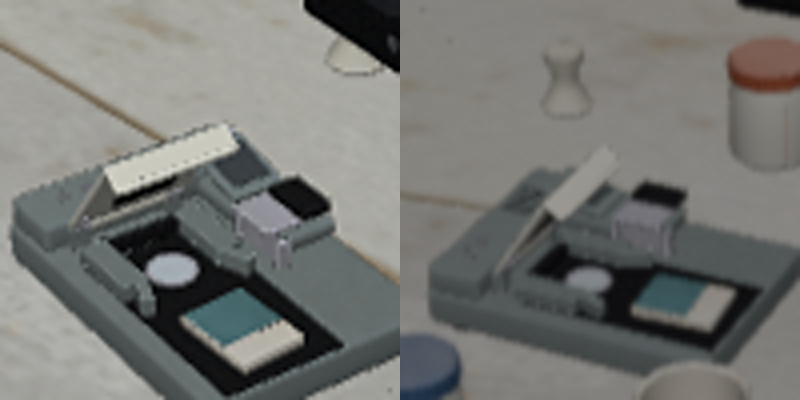

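View pics/w5.png

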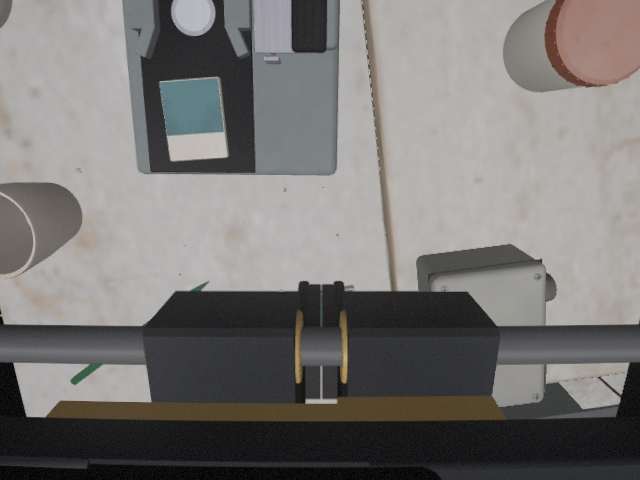

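```bash
cat >> h.py <<'E'
O=np.array([.5617,.2266,0]);ex=np.array([np.cos(-.15),np.sin(-.15),0]);ey=np.array([-ex[1],ex[0],0])
def rd(x,y,z): return O+(x*ex+y*ey)/1000+np.array([0,0,z/1000])
def rs():
    p=robot.state()['eef_pos']-O; print('reader mm',(p@ex*1000).round(1),(p@ey*1000).round(1),(p[2]*1000).round(1))
E
python3 - <<'E'
from h import *
rs();go(rd(-32,0,120));go(rd(-32,0,95))
e=load('d5')
for t in(.9,1.,1.1):
  c,s=np.cos(t),np.sin(t)
  P=np.array([rd(45-75*c-13*s,y,49+75*s-13*c) for y in(-40,0,40)]+[rd(45-75*c+4*s,y,49+75*s+4*c) for y in(-40,40)])
  print(t,((proj(e,P)-[250,180])*4+[400,0]).round(),((proj(load('s5'),P)-[260,165])*4).round())
E
```

```text
reader mm -146.2 -88.4 178.5
tool cm [-8.7   5.85 11.51]
tool cm [-8.7   8.35 11.51]
0.9 [[626. 167.]
 [596. 195.]
 [565. 225.]
 [607. 148.]
 [545. 206.]] [[243. 155.]
 [183. 178.]
 [120. 201.]
 [229. 128.]
 [106. 173.]]
1.0 [[618. 158.]
 [588. 186.]
 [557. 216.]
 [598. 141.]
 [536. 199.]] [[238. 142.]
 [177. 165.]
 [114. 188.]
 [223. 116.]
 [ 99. 161.]]
1.1 [[610. 149.]
 [580. 178.]
 [548. 207.]
 [589. 135.]
 [526. 192.]] [[232. 130.]
 [171. 152.]
 [108. 175.]
 [216. 106.]
 [ 93. 150.]]
```

```bash
python3 -m pendant '[{"tx":-4.0,"ty":0.0,"tz":0.0,"spin":0.01},{"tx":-4.0,"ty":0.0,"tz":2.0,"spin":0.0},{"tx":-0.7,"ty":2.0,"tz":4.0,"spin":0.0},{"tx":0.0,"ty":3.0,"tz":3.5,"spin":0.0},{"tx":0.0,"ty":3.0,"tz":1.5,"spin":0.0}]'
python3 -m pendant '[{"tx":0.0,"ty":0.3,"tz":0.5,"spin":0.0},{"tx":0.0,"ty":0.0,"tz":0.0,"spin":0.0},{"tx":0.0,"ty":0.0,"tz":0.0,"spin":0.0}]'
python3 - <<'E'
from h import *
d=snap('scene','s6');e=snap('side','d6');st();rs()
cv2.imwrite('pics/s6c.png',np.hstack([cv2.resize(x,None,fx=f,fy=f,interpolation=cv2.INTER_CUBIC) for x,f in ((d['image'][165:265,260:360,::-1],4),(e['image'][180:280,250:350,::-1],4))]))
E
```

```text
clock: 8.7
eef_pos: [0.53, 0.2313, 0.098]
eef_rot: [-0.464, 0.459, -0.535, 0.537]
contact_force: [0.1, -1.0, -0.3]
gripper_width: 0.0006
clock: 9.0
eef_pos: [0.5296, 0.2301, 0.0962]
eef_rot: [0.462, -0.461, 0.536, -0.536]
contact_force: [-0.1, -0.1, -0.6]
gripper_width: 0.0004
9.1 [0.5299 0.2303 0.0968] [-0.4621  0.4609 -0.5355  0.536 ] F [-0.04 -0.33  0.02] 0.0003235208447563084 [0.217 0.635 1.661 0.    0.844 1.936]
reader mm -32.0 -1.1 96.8
```

View pics/s6c.png

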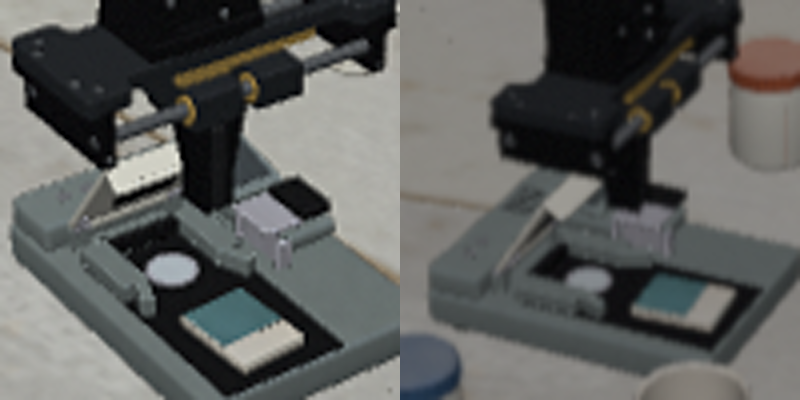

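The fingertip is just in front of the lid lip and 8 mm below it. Next I approach and push along the lip's arc.

```bash
python3 -m pendant '[{"tx":-0.1,"ty":0.0,"tz":0.8,"spin":0.0},{"tx":0.0,"ty":0.0,"tz":0.6,"spin":0.0},{"tx":0.0,"ty":0.0,"tz":0.2,"spin":0.0}]'
python3 -m pendant '[{"tx":0.0,"ty":-0.35,"tz":0.45,"spin":0.0},{"tx":0.0,"ty":-0.35,"tz":0.45,"spin":0.0},{"tx":0.0,"ty":-0.28,"tz":0.5,"spin":0.0},{"tx":0.0,"ty":-0.28,"tz":0.5,"spin":0.0}]'
python3 - <<'E'
from h import *
d=snap('scene','s7');e=snap('side','d7');st();rs()
cv2.imwrite('pics/s7c.png',np.hstack([cv2.resize(x,None,fx=f,fy=f,interpolation=cv2.INTER_CUBIC) for x,f in ((d['image'][165:265,260:360,::-1],4),(e['image'][180:280,250:350,::-1],4))]))
E
```

```text
clock: 9.4
eef_pos: [0.5464, 0.2286, 0.0958]
eef_rot: [0.461, -0.461, 0.536, -0.536]
contact_force: [-2.0, 0.3, 1.4]
gripper_width: 0.0006
clock: 9.8
eef_pos: [0.5659, 0.2256, 0.1081]
eef_rot: [-0.462, 0.461, -0.536, 0.536]
contact_force: [0.0, 0.1, 0.1]
gripper_width: 0.0004
9.9 [0.567  0.2255 0.1084] [-0.4622  0.4603 -0.5353  0.5367] F [ 0.91 -0.54 -0.31] 0.0005330824122477168 [ 1.960e-01  6.510e-01  1.570e+00 -1.000e-03  9.170e-01  1.916e+00]
reader mm 5.4 -0.3 108.4
```

View pics/s7c.png

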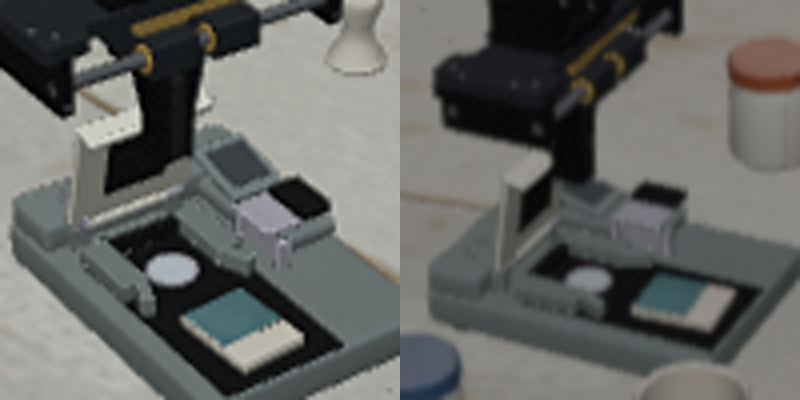

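The lid is at about 1.4 rad and following the fingertip. Continuing along the arc.

```bash
python3 -m pendant '[{"tx":0.0,"ty":-0.2,"tz":0.5,"spin":0.0},{"tx":0.0,"ty":-0.2,"tz":0.55,"spin":0.0},{"tx":0.0,"ty":-0.12,"tz":0.55,"spin":0.0},{"tx":0.0,"ty":-0.1,"tz":0.55,"spin":0.0},{"tx":0.0,"ty":-0.05,"tz":0.55,"spin":0.0}]'
python3 -m pendant '[{"tx":0.0,"ty":0.0,"tz":0.55,"spin":0.0},{"tx":0.0,"ty":0.04,"tz":0.5,"spin":0.0},{"tx":0.0,"ty":0.0,"tz":0.0,"spin":0.0}]'
python3 - <<'E'
from h import *
d=snap('scene','s8');e=snap('side','d8');st();rs()
cv2.imwrite('pics/s8c.png',np.hstack([cv2.resize(x,None,fx=f,fy=f,interpolation=cv2.INTER_CUBIC) for x,f in ((d['image'][165:265,260:360,::-1],4),(e['image'][180:280,250:350,::-1],4))]))
E
```

```text
clock: 10.4
eef_pos: [0.5923, 0.2215, 0.1145]
eef_rot: [-0.461, 0.461, -0.536, 0.536]
contact_force: [-0.5, 0.3, 0.0]
gripper_width: 0.0006
clock: 10.7
eef_pos: [0.6033, 0.22, 0.1141]
eef_rot: [-0.462, 0.461, -0.536, 0.536]
contact_force: [-0.3, -0.3, -0.0]
gripper_width: 0.0003
10.8 [0.6022 0.2201 0.114 ] [-0.4613  0.4613 -0.5359  0.5359] F [-0.1  -0.09 -0.56] 0.0006717429787730311 [0.176 0.679 1.481 0.    0.982 1.896]
reader mm 41.0 -0.4 114.0
```

View pics/s8c.png

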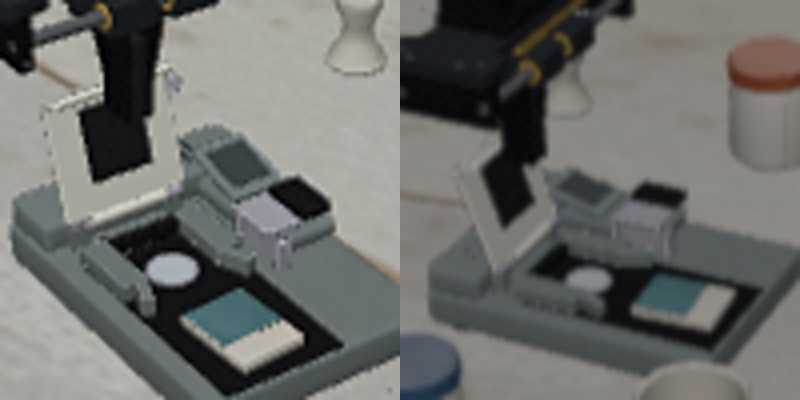

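```bash
python3 -m pendant '[{"tx":0.0,"ty":0.0,"tz":-3.0,"spin":0.0},{"tx":0.0,"ty":-1.5,"tz":-4.5,"spin":0.0},{"tx":0.0,"ty":0.0,"tz":-4.5,"spin":0.0},{"tx":0.0,"ty":0.0,"tz":-4.0,"spin":0.0},{"tx":0.0,"ty":0.0,"tz":-1.0,"spin":0.0}]'
python3 - <<'E'
from h import *
d=snap('scene','s9');e=snap('side','d9');w=snap('wrist','w9');st();rs();go(rd(-125,0.5,80));go(rd(-125,.5,34.5))
for t in(1.75,1.85,1.95):
  c,s=np.cos(t),np.sin(t)
  P=np.array([rd(45-75*c-13*s,y,49+75*s-13*c) for y in(-40,40)]+[rd(45-75*c+4*s,y,49+75*s+4*c) for y in(-40,40)])
  print(t,((proj(e,P)-[250,180])*4+[400,0]).round().tolist(),((proj(d,P)-[260,165])*4).round().tolist())
cv2.imwrite('pics/s9c.png',np.hstack([cv2.resize(x,None,fx=f,fy=f,interpolation=cv2.INTER_CUBIC) for x,f in ((d['image'][165:265,260:360,::-1],4),(e['image'][180:280,250:350,::-1],4))]))
E
```

```text
clock: 11.3
eef_pos: [0.4276, 0.2452, 0.1289]
eef_rot: [0.46, -0.464, 0.536, -0.534]
contact_force: [-0.5, 0.8, -0.5]
gripper_width: 0.0005
11.45 [0.4347 0.2458 0.1295] [-0.4623  0.4609 -0.5353  0.536 ] F [ 0.34 -1.36  0.64] 0.0005594466897237794 [ 0.291  0.504  1.835 -0.     0.801  2.01 ]
reader mm -128.5 0.0 129.5
tool cm [-0.04  4.95  0.34]
tool cm [-0.04  9.5   0.33]
1.75 [[546.0, 115.0], [483.0, 171.0], [525.0, 115.0], [460.0, 170.0]] [[184.0, 70.0], [61.0, 112.0], [168.0, 62.0], [45.0, 104.0]]
1.85 [[536.0, 114.0], [472.0, 169.0], [515.0, 115.0], [451.0, 171.0]] [[177.0, 65.0], [54.0, 107.0], [160.0, 59.0], [39.0, 101.0]]
1.95 [[527.0, 113.0], [462.0, 169.0], [507.0, 117.0], [442.0, 172.0]] [[169.0, 61.0], [47.0, 103.0], [154.0, 58.0], [32.0, 100.0]]
```

View pics/s9c.png

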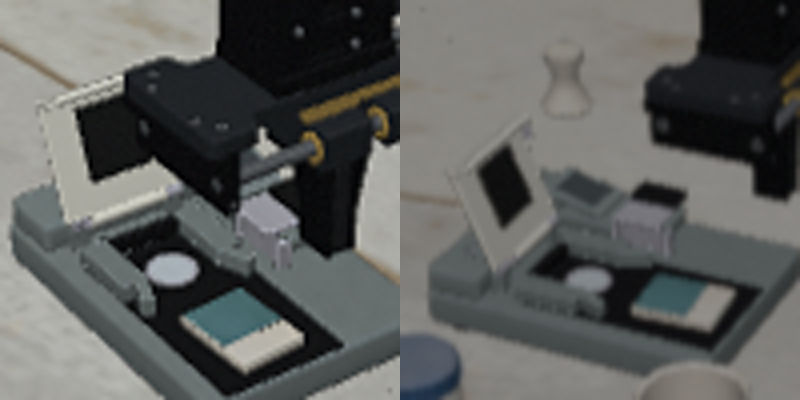

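View pics/w9.png

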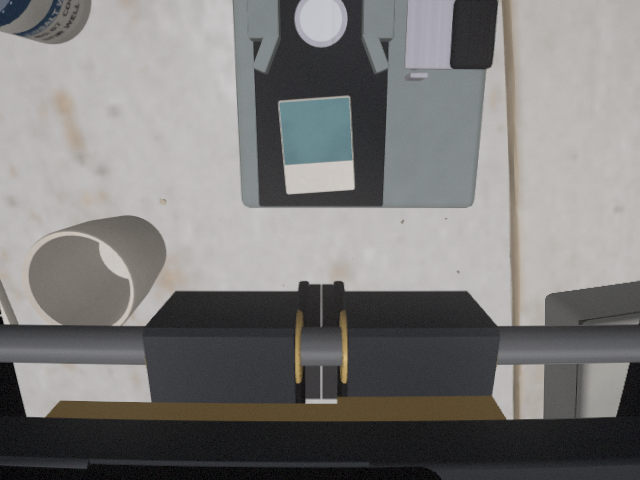

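The lid rests at its stop: its corners match the 1.95 rad projection. The tile is undisturbed. Lowering in front of it.

```bash
python3 -m pendant '[{"tx":0.0,"ty":3.0,"tz":0.0,"spin":0.0},{"tx":0.0,"ty":3.0,"tz":0.0,"spin":0.0},{"tx":0.0,"ty":2.5,"tz":0.0,"spin":0.0},{"tx":0.0,"ty":0.5,"tz":0.0,"spin":0.0},{"tx":0.0,"ty":0.0,"tz":0.0,"spin":0.0}]'
python3 - <<'E'
from h import *
st();rs();w=snap('wrist','w10');rs();go(rd(-112,.5,34.5))
E
```

```text
clock: 11.95
eef_pos: [0.4353, 0.2452, 0.0383]
eef_rot: [0.461, -0.461, 0.536, -0.536]
contact_force: [0.1, -0.4, 0.5]
gripper_width: 0.0004
11.95 [0.4353 0.2452 0.0383] [ 0.461  -0.4612  0.5361 -0.5361] F [ 0.11 -0.4   0.52] 0.00035274149465760546 [ 0.289  0.674  1.885 -0.     0.583  2.01 ]
reader mm -127.7 -0.5 38.3
reader mm -127.5 -0.2 39.1
tool cm [-0.07  0.46  1.55]
```

View pics/w10.png

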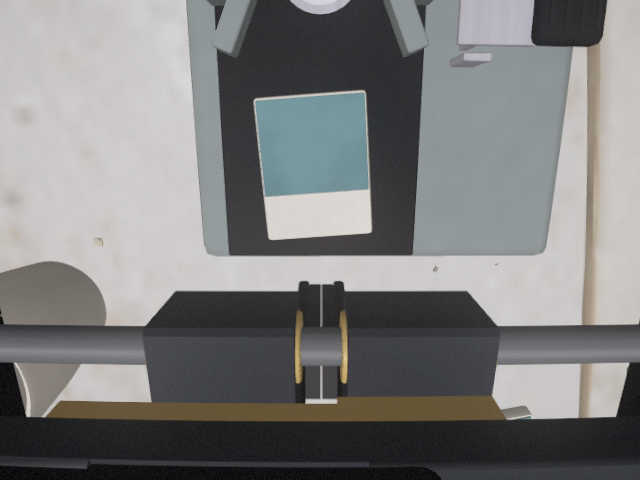

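```bash
python3 -m pendant '[{"tx":0.0,"ty":0.4,"tz":0.0,"spin":0.0},{"tx":-0.05,"ty":0.0,"tz":0.6,"spin":0.0},{"tx":0.0,"ty":0.0,"tz":0.6,"spin":0.0},{"tx":0.0,"ty":0.0,"tz":0.0,"spin":0.0}]'
python3 - <<'E'
from h import *
st();rs();w=snap('wrist','w11');rs()
E
```

```text
clock: 12.4
eef_pos: [0.4481, 0.2443, 0.0358]
eef_rot: [-0.462, 0.46, -0.535, 0.537]
contact_force: [0.3, -1.1, 0.0]
gripper_width: 0.0004
12.4 [0.4481 0.2443 0.0358] [-0.4624  0.46   -0.5354  0.5365] F [ 0.29 -1.07  0.03] 0.0004213719219771843 [ 0.28   0.685  1.862 -0.     0.591  2.001]
reader mm -115.0 0.6 35.8
reader mm -115.9 0.3 35.6
```

View pics/w11.png

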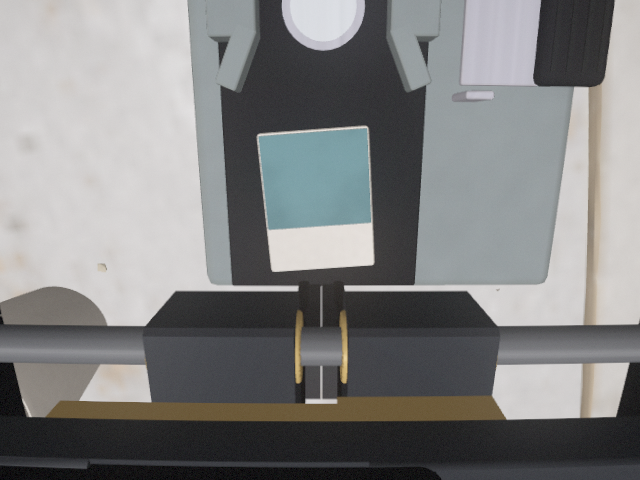

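```bash
python3 -m pendant '[{"tx":0.0,"ty":0.1,"tz":0.3,"spin":0.0},{"tx":0.0,"ty":0.0,"tz":0.4,"spin":0.0},{"tx":0.0,"ty":0.0,"tz":0.4,"spin":0.0},{"tx":0.0,"ty":0.0,"tz":0.4,"spin":0.0},{"tx":0.0,"ty":0.0,"tz":0.4,"spin":0.0}]'
python3 -m pendant '[{"tx":0.0,"ty":0.0,"tz":0.4,"spin":0.0},{"tx":0.0,"ty":0.0,"tz":0.4,"spin":0.0},{"tx":0.0,"ty":0.0,"tz":0.0,"spin":0.0}]'
python3 - <<'E'
from h import *
st();rs();w=snap('wrist','w12');rs()
E
```

```text
clock: 12.95
eef_pos: [0.465, 0.2412, 0.034]
eef_rot: [0.461, -0.461, 0.536, -0.536]
contact_force: [-1.3, 0.2, 0.1]
gripper_width: 0.0005
clock: 13.25
eef_pos: [0.4736, 0.2401, 0.0341]
eef_rot: [-0.462, 0.461, -0.536, 0.536]
contact_force: [0.6, 1.1, 0.3]
gripper_width: 0.0005
13.25 [0.4736 0.2401 0.0341] [-0.4617  0.4609 -0.5357  0.5362] F [0.63 1.13 0.29] 0.0005333701020736471 [ 0.259  0.702  1.808 -0.     0.63   1.979]
reader mm -89.1 0.2 34.1
reader mm -89.7 0.0 34.1
```

View pics/w12.png

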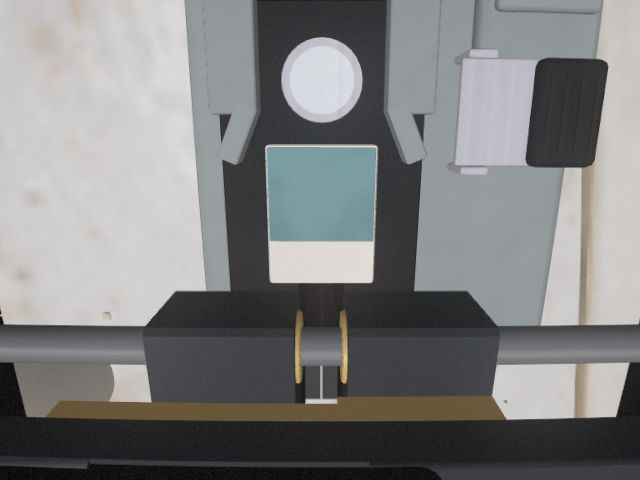

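The tile has squared up and centred (columns 267–377, chamber centre about 321). Pushing on.

```bash
python3 -m pendant '[{"tx":0.0,"ty":0.0,"tz":0.5,"spin":0.0},{"tx":0.0,"ty":0.0,"tz":0.5,"spin":0.0},{"tx":0.0,"ty":0.0,"tz":0.5,"spin":0.0},{"tx":0.0,"ty":0.0,"tz":0.5,"spin":0.0},{"tx":0.0,"ty":0.0,"tz":0.4,"spin":0.0}]'
python3 -m pendant '[{"tx":0.0,"ty":0.0,"tz":0.4,"spin":0.0},{"tx":0.0,"ty":0.0,"tz":0.4,"spin":0.0},{"tx":0.0,"ty":0.0,"tz":0.4,"spin":0.0},{"tx":0.0,"ty":0.0,"tz":0.4,"spin":0.0},{"tx":0.0,"ty":0.0,"tz":0.3,"spin":0.0}]'
python3 - <<'E'
from h import *
st();rs();w=snap('wrist','w13');rs()
E
```

```text
clock: 13.8
eef_pos: [0.497, 0.2364, 0.0341]
eef_rot: [-0.461, 0.461, -0.536, 0.536]
contact_force: [-0.2, 0.2, 0.4]
gripper_width: 0.0001
clock: 14.3
eef_pos: [0.5156, 0.2336, 0.0341]
eef_rot: [-0.461, 0.461, -0.536, 0.536]
contact_force: [0.2, -0.3, -0.2]
gripper_width: 0.0004
14.3 [0.5156 0.2336 0.0341] [-0.4614  0.4612 -0.5358  0.536 ] F [ 0.2  -0.26 -0.15] 0.0003707269985518516 [ 0.228  0.728  1.717 -0.     0.696  1.948]
reader mm -46.6 0.1 34.1
reader mm -46.0 0.2 34.1
```

View pics/w13.png

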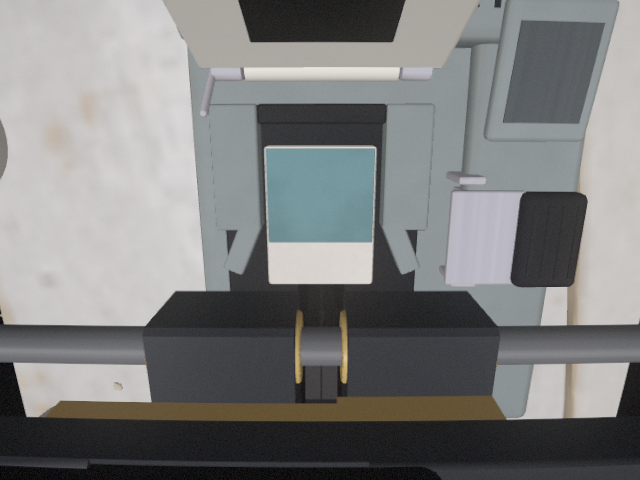

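About 8–9 mm remain: the tile's front edge is at row 147 and the stop face at row 123.

```bash
python3 -m pendant '[{"tx":0.0,"ty":0.0,"tz":0.2,"spin":0.0},{"tx":0.0,"ty":0.0,"tz":0.2,"spin":0.0},{"tx":0.0,"ty":0.0,"tz":0.2,"spin":0.0},{"tx":0.0,"ty":0.0,"tz":0.1,"spin":0.0},{"tx":0.0,"ty":0.0,"tz":0.0,"spin":0.0}]'
python3 -m pendant '[{"tx":0.0,"ty":0.0,"tz":0.1,"spin":0.0},{"tx":0.0,"ty":0.0,"tz":0.1,"spin":0.0},{"tx":0.0,"ty":0.0,"tz":0.0,"spin":0.0}]'
python3 - <<'E'
from h import *
st();rs();w=snap('wrist','w14');rs()
cv2.imwrite('pics/w14c.png',cv2.resize(w['image'][80:300,200:440,::-1],None,fx=2.5,fy=2.5,interpolation=cv2.INTER_CUBIC))
E
```

```text
clock: 14.85
eef_pos: [0.5223, 0.2327, 0.0341]
eef_rot: [-0.461, 0.461, -0.536, 0.536]
contact_force: [0.1, 0.3, -0.0]
gripper_width: 0.0005
clock: 15.15
eef_pos: [0.5233, 0.2324, 0.034]
eef_rot: [0.461, -0.462, 0.536, -0.536]
contact_force: [-2.1, 1.1, 0.7]
gripper_width: 0.0002
15.15 [0.5233 0.2324 0.034 ] [ 0.4609 -0.4618  0.5362 -0.5356] F [-2.13  1.1   0.69] 0.00015453682400124618 [0.223 0.733 1.699 0.    0.711 1.942]
reader mm -38.9 -0.0 34.0
reader mm -38.9 -0.0 34.0
```

View pics/w14c.png

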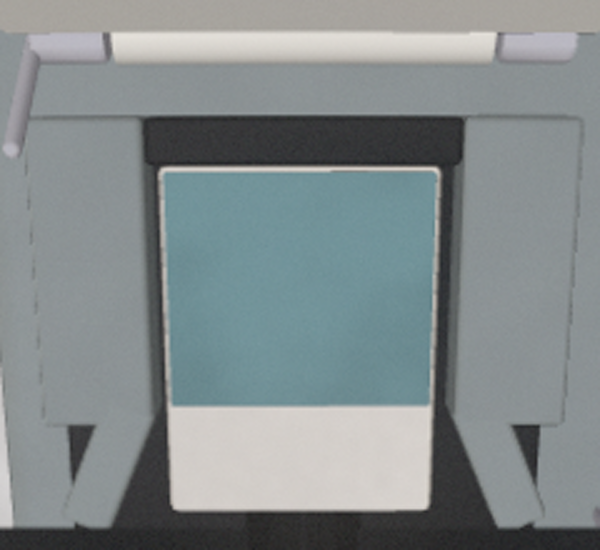

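Contact force is starting to rise (about 2 N) and the tile is practically at the stop. A little more push to seat it.

```bash
python3 -m pendant '[{"tx":0.0,"ty":0.0,"tz":0.1,"spin":0.0},{"tx":0.0,"ty":0.0,"tz":0.0,"spin":0.0},{"tx":0.0,"ty":0.0,"tz":0.05,"spin":0.0},{"tx":0.0,"ty":0.0,"tz":0.0,"spin":0.0},{"tx":0.0,"ty":0.0,"tz":0.0,"spin":0.0}]'
python3 - <<'E'
from h import *
st();rs()
E
```

```text
clock: 15.7
eef_pos: [0.5234, 0.2323, 0.0339]
eef_rot: [0.46, -0.462, 0.537, -0.535]
contact_force: [-5.3, 1.9, 3.5]
gripper_width: 0.0008
15.7 [0.5234 0.2323 0.0339] [ 0.4602 -0.4625  0.5368 -0.535 ] F [-5.25  1.9   3.49] 0.0007784562828058486 [2.220e-01 7.340e-01 1.697e+00 1.000e-03 7.140e-01 1.942e+00]
reader mm -38.7 -0.1 33.9
```

The push is blocked: 5 N, with no further travel, so the tile is home. Backing straight off, then up.

```bash
python3 -m pendant '[{"tx":0.0,"ty":0.0,"tz":-0.3,"spin":0.0},{"tx":0.0,"ty":0.0,"tz":-1.5,"spin":0.0},{"tx":0.0,"ty":-0.5,"tz":-3.0,"spin":0.0},{"tx":0.0,"ty":-3.0,"tz":-3.0,"spin":0.0},{"tx":0.0,"ty":-4.0,"tz":0.0,"spin":0.0}]'
python3 -m pendant '[{"tx":0.0,"ty":-4.0,"tz":0.0,"spin":0.0},{"tx":0.0,"ty":-3.0,"tz":2.0,"spin":0.0},{"tx":0.0,"ty":-1.0,"tz":2.0,"spin":0.0},{"tx":0.0,"ty":0.0,"tz":0.0,"spin":0.0},{"tx":0.0,"ty":0.0,"tz":0.0,"spin":0.0}]'
python3 - <<'E'
from h import *
w=snap('wrist','w15');d=snap('scene','s15');e=snap('side','d15');st();rs()
cv2.imwrite('pics/w15c.png',cv2.resize(w['image'][0:300,140:500,::-1],None,fx=2,fy=2,interpolation=cv2.INTER_CUBIC))
E
```

```text
clock: 16.2
eef_pos: [0.4426, 0.2429, 0.1076]
eef_rot: [0.459, -0.465, 0.537, -0.534]
contact_force: [0.3, 0.7, -0.3]
gripper_width: 0.0002
clock: 16.7
eef_pos: [0.488, 0.2375, 0.1888]
eef_rot: [-0.461, 0.461, -0.536, 0.536]
contact_force: [-1.2, -0.0, 0.6]
gripper_width: 0.0004
16.85 [0.4861 0.2375 0.1876] [ 0.4603 -0.4625  0.5364 -0.5353] F [-0.06 -0.08 -0.27] 0.00029611789011577236 [ 0.248  0.462  1.678 -0.     1.005  1.968]
reader mm -76.4 -0.5 187.6
```

View pics/w15c.png

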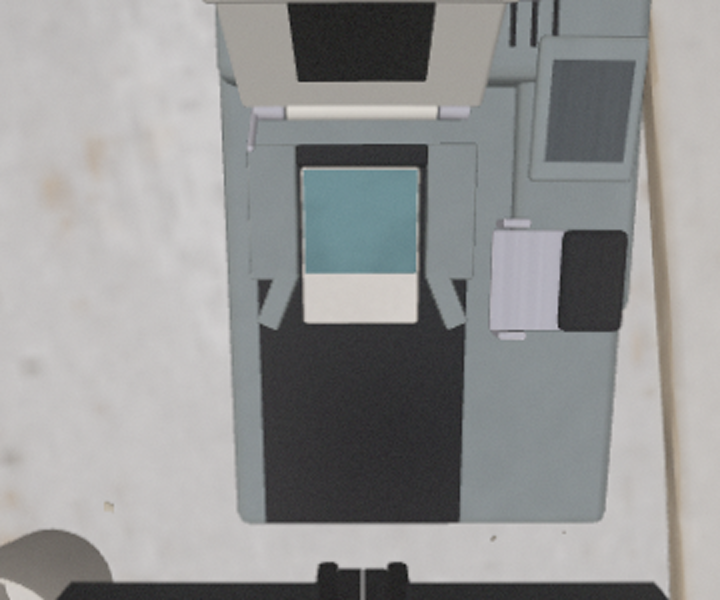

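View pics/d15.png

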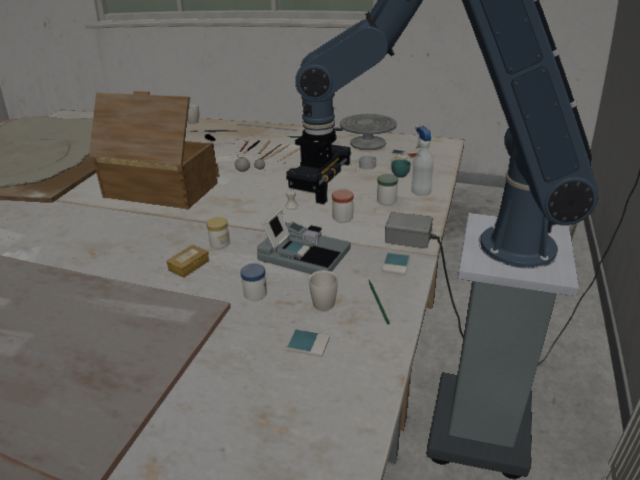

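```bash
python3 - <<'E'
from h import *
w=load('w15');W=lambda u,v:(140+u/2-.25,v/2-.25)
for n,u,v,z in(('tile',301,168,.038),('tile',419,168,.038),('tile',418,323,.038),('tile',304,323,.038),('apron',266,521,.032),('apron',460,521,.032),('cheektip',265,327,.043),('cheektip',462,327,.043)):
    p=atz(w,*W(u,v),z)-O; print(n,(p@ex*1000).round(1),(p@ey*1000).round(1))
E
```

```text
tile 26.0 22.0
tile 26.0 -19.5
tile -28.1 -20.1
tile -28.1 21.9
apron -106.8 38.9
apron -106.8 -38.7
cheektip -29.1 35.7
cheektip -29.0 -35.7
```

```bash
python3 - <<'E'
from h import *
w=load('w15')
cv2.imwrite('pics/w15d.png',cv2.resize(w['image'][60:170,260:380,::-1],None,fx=5,fy=5,interpolation=cv2.INTER_CUBIC))
for y in(-15,0,15): print(proj(w,[rd(27,y,38),rd(27,y,43),rd(27,y,32),rd(26,y,38),rd(-28,y,38)]).round(1).tolist())
for c in(300,320,340): print(c,w['image'][72:92,c].sum(1).tolist(), (w['z_map'][72:92,c]*1000).round(0).tolist())
E
```

```text
[[342.8, 82.3], [343.2, 81.6], [342.4, 83.1], [342.8, 83.8], [341.9, 161.1]]
[[321.5, 82.3], [321.5, 81.6], [321.5, 83.1], [321.5, 83.8], [321.5, 161.1]]
[[300.2, 82.3], [299.9, 81.6], [300.6, 83.1], [300.2, 83.8], [301.1, 161.1]]
300 [221, 158, 169, 146, 157, 164, 151, 166, 157, 150, 157, 336, 503, 405, 399, 401, 402, 398, 402, 410] [290.0, 288.0, 289.0, 289.0, 290.0, 289.0, 288.0, 291.0, 290.0, 289.0, 291.0, 0.0, 295.0, 293.0, 294.0, 295.0, 294.0, 294.0, 294.0, 295.0]
320 [212, 166, 172, 172, 158, 163, 161, 154, 164, 134, 167, 336, 503, 397, 400, 401, 407, 410, 404, 403] [289.0, 289.0, 288.0, 289.0, 289.0, 289.0, 289.0, 288.0, 290.0, 290.0, 289.0, 294.0, 293.0, 294.0, 294.0, 295.0, 293.0, 294.0, 294.0, 294.0]
340 [170, 161, 152, 156, 159, 159, 160, 152, 154, 148, 141, 330, 505, 389, 387, 393, 399, 397, 401, 399] [288.0, 289.0, 290.0, 289.0, 288.0, 289.0, 289.0, 290.0, 291.0, 290.0, 291.0, 295.0, 296.0, 293.0, 293.0, 294.0, 294.0, 295.0, 295.0, 294.0]
```

View pics/w15d.png

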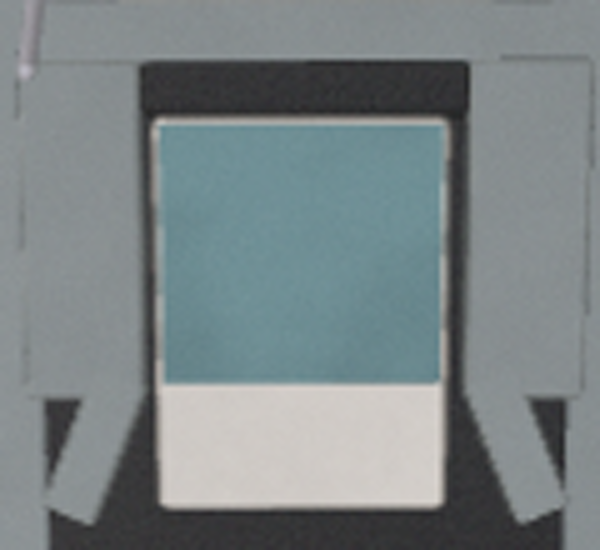

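```bash
python3 - <<'E'
from h import *
a=load('d0')['image'].astype(int);b=load('d15')['image'].astype(int)
for n,(u,v) in dict(cup=(324,290),blue=(253,282),stamp=(291,200),red=(343,206)).items():
    print(n,np.abs(a-b)[v-22:v+22,u-20:u+20].mean().round(2))
st(); print(robot.job_done())
E
```

```text
cup 2.83
blue 2.78
stamp 22.54
red 7.9
16.85 [0.4861 0.2375 0.1876] [ 0.4603 -0.4625  0.5364 -0.5353] F [-0.06 -0.08 -0.27] 0.00029611789011577236 [ 0.248  0.462  1.678 -0.     1.005  1.968]
the job is handed in; nothing more can be done
None
```

The tile is home in the chamber and the lid is fully open. I handed the job in at 16.9 s of the allowed 64 s, with the gripper about 19 cm above the table, touching nothing.

I pressed the tab with the shut fingertips until the lid sprang up, then pushed the lip up and back along its arc. Last, I slid the tile along the apron with the fingertips until it stopped.

- **Tab:** it took about 15 N down and 10 N sideways at the tip, well above the 3–5 N you gave, before I saw the lid rising. I put this down to friction.
- **Lid:** after I backed off, it stayed at its stop. Its corners matched the 1.95 rad position to within about 2 pixels.
- **Tile:** the last push was blocked at about 5 N with no further travel. The final picture shows no gap between the tile's far edge and the back stop. Its measured edges are at +26.0 and -28.1 mm, against +27 and -28 mm expected, so they agree to about 1 mm. It sits about 1 mm off the centre line.
- **Jars, cup and stamp:** the before and after pictures match at the cup and the blue jar. At the stamp and the red jar they differ. The gripper is in front of the stamp in the final side view, which also probably explains the smaller difference at the red jar. I saw no sign that either moved, but that check doesn't prove it.

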